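Turn a tray lid over down the ramp and use it as a dish tray

TASK

The steel tray lid lies rim down on the high deck of the turn-over stand. Without lifting it off the stand, push it over the deck's edge so that it slides down the short ramp and comes to rest leaning there with its foot behind the low lip, then tip its top edge over so that it lands on its other face, rim up, in the bay, and slide it flat and fully home against the bay's end fence. Then set the petri dish flat inside the upturned lid, let go, and leave the tape roll, the beaker and the amber rack where they are.

Things in the scene. Friction and masses are not known exactly. Their poses are not given: they have to be found in the camera images.
- stand: Fixed grey turn-over stand, 356 x 160 x 70 mm. Origin on the worktop under the foot of its ramp, midway across. Its x axis points the way the lid travels: deck, ramp, lip, bay, fence; z up. Side walls, inner faces at y = +-74 mm, are 70 mm high beside deck and ramp (10 above the deck), 24 mm high beside the bay. The base floor is 6 mm thick.
- deck_edge (a point): Middle of the deck's edge, where the ramp begins: at the stand's x -45 mm, 60 mm above the worktop; axes as the stand's. The flat deck runs back from it 165 mm (to x -210) and is open at its back and above. The ramp falls from it at 50 degrees to the stand's x 0, height 6 mm. The lid goes over by itself once its middle has passed this edge.
- lip (a point): Middle of the top of the low lip, at the stand's x 16 mm: 4 mm thick, top 16 mm above the worktop, 10 above the floor. Between it and the foot of the ramp is a 14 mm wide trough for the leaning lid's foot. A lid tipped over comes to lie with its rear end on this lip and its far end on the bay floor, 20 to 45 mm short of home.
- bay (a point): Point on the bay floor (6 mm above the worktop) under the middle of the lid when it is fully home; at the stand's x 90 mm, axes as the stand's. The bay runs from the lip (x 18) to the end fence, inner face at x 140, fence top 32 mm above the worktop.
- lid_center (a point): Centre, half-way up, of the steel tray lid: a loose shallow rectangular pan 100 mm (its x, along the stand) x 140 mm (its y) x 12 mm, about 0.12 kg, too wide to grasp across. 3 mm plate on its +z side; rim 2.5 mm thick on all four sides reaching 9 mm beyond the plate on the -z side. z points up at the start (rim down), and down at the end (rim up).
- tray_lid: The same lid; origin at the centre of the rim's open plane (6 mm from the lid's centre along -z), same axes. Leaning on the ramp at about 48 degrees, its top edge stands about 80 mm above the worktop, 20 mm above the deck, where its back can be pushed from over the deck. Once upturned it can be slid by pushing the inside of its far rim.
- dish_center (a point): Centre, half-way up, of the closed clear petri dish, 59 mm across, 15 mm high, standing on the worktop to the left of the stand's bay.
- dish: The same petri dish; origin at the centre of its underside, z up.
- tape: Roll of masking tape lying flat, 100 mm across, 25 mm high, a bystander; origin at the centre of its underside.
- beaker: Small glass beaker, 44 mm across, 58 mm high, left of the stand, a bystander; origin at the centre of its underside.
- amber_rack: Amber tube rack, 74x191x30 mm, at the right, a bystander; origin at the centre of its underside.
Things that resemble listed ones, but are neither listed nor needed, are in the scene too. Leave any black or blue look-alike of the dish alone.

How it is judged:
On the way, in this order (a step that is already met when the one before it is completed fails the run):
1. the lid rests leaning on the ramp, its foot behind the lip (angle between lid_center's own z axis and vertical between 0.65 and 1.25 rad and x of lid_center in the frame of stand between -0.045 and 0.01 m and z of lid_center in the frame of stand below 0.058 m and linear speed of tray_lid below 0.03 m/s), for 0.2 s.
2. the lid has landed on its other face, rim up, in the bay (angle between lid_center's own z axis and vertical above 2.9 rad and x of lid_center in the frame of stand above 0.03 m and z of lid_center in the frame of stand below 0.035 m and angular speed of tray_lid below 0.3 rad/s), for 0.2 s.
3. the lid lies flat and home against the end fence (angle between lid_center's own z axis and vertical above 3.07 rad and x of lid_center in the frame of stand between 0.082 and 0.096 m and z of lid_center in the frame of stand below 0.018 m), for 0.2 s.
At the end, for the whole second after the job is handed in: The lid lies rim up and flat (within 4 degrees) in the bay, within 8 mm of touching the end fence; the petri dish stands upright and flat (within 4 degrees) on the lid's inner floor inside the rim; both are at rest and released (all of step 3 and angle between dish_center's own z axis and vertical below 0.07 rad and z of dish_center in the frame of stand between 0.012 and 0.021 m and horizontal distance between dish_center and lid_center below 0.045 m and linear speed of each of dish, tray_lid below 0.02 m/s).
It fails at once if the lid is lifted off the stand (its centre more than 130 mm above the worktop) (height (world z) of lid_center above 0.13 m).
It fails at once if the petri dish is tipped over (tilted more than 45 degrees) (angle between dish_center's own z axis and vertical above 0.8 rad).
It fails at once if the tape roll, beaker or amber rack is moved more than 40 mm (distance of any of tape, beaker, amber_rack from where it was at the start of the episode above 0.04 m).
It also fails if it takes over 64 s, if anything falls off the work surface, if the arm or the gripper's body presses on something with over 40 N, if the wrist force passes 120 N, or if a joint passes its speed limit or range.

ROBOT

A 7-joint arm with a two-finger parallel gripper is mounted at the origin on a cart in front of the work surface, level with it; the furniture and walls round the work are solid. World frame = base frame: x ahead of the robot, y to its left, z up, the work surface at z = 0. Lengths are in m, angles in rad, forces in N, time in s.
With the tool pointing down it reaches from about 0.425 to 0.825 m from the base axis. Payload 3.6 kg.
Tool frame: the origin (TCP) lies at the very end of the fingers, on their centre line; the grasp point (between the pads) lies 19 mm behind it (bot.grasp_offset is the distance from the TCP to the grasp point, in m); z points along the fingers, y is the line along which they close (so a half turn about z gives the same grasp; the last joint's range is limited). The gripper opens to 85 mm and grips with 20 to 120 N. Pads are 22 mm wide; open, the fingers measure 114 mm over their backs; the gripper's body (76 mm by 85 mm) begins 54 mm behind the grasp point. The pads swing forward as they close: fully open they stand 13 mm farther back than shut.
Start: joints at [-1.183, 0.615, -0.013, 1.423, 0.008, 1.103, -0.04], TCP at [0.262, 0.595, 0.231] pointing down, gripper open.
Joint ranges: [-3.12, 3.12], [-0.3, 2.06], [-1.34, 1.32], [0.26, 2.42], [-1.36, 4.5], [0.01, 1.98], [-2.84, 2.84]. Speed limits (rad/s): [2.79, 2.79, 3.14, 3.14, 3.14, 3.14, 3.14].

INTERFACE

Orientations are given as a unit quaternion [x, y, z, w].
In Python, from plant import state, vision, job, bot gives the robot as it stands. The module is installed in compiled form; this text tells all that it offers.
- The arm moves only by the tool apply_moves, never from a script. Its argument "targets" is a list of rows, each an object with "delta_pos": the shift along the world's x, y, z in mm, a list of three; "angular": the turn, a rotation vector about the world's x, y, z in rad, a list of three. A call has 1 to 8 rows; each row shifts and turns the commanded pose from where the row before left it; what a row does not reach is not made up. A row lasts 1/12 s, in which the tool goes at most 41.7 mm and 7.16 degrees, less where a joint would pass 70% of its speed; a pose out of reach is approached as far as the arm can. A call with a gripper value outside its range is refused whole. "jaw" is the finger opening in mm, from 0 to 85.4, set as the call begins (left out, the last holds). The fingers move at their own pace and stop on an object; "newtons" is the grip in N (left out, the last holds). Time passes only in rows, so rows that do not move let the fingers close. It gives the time, the measured TCP pose, the force, the opening and the grip force at its end, in the units of the state.
- state(): the state, without advancing time (a new reading comes with each control period).
- vision.camera(name): name is "side" or "top" or "wrist"; returns the picture (384x512x3 uint8, red, green, blue); there is no depth.
- vision.camera_params(name): a dict with "intrinsics" (3x3 intrinsics, pixels), "R" (3x3) and "t" (3): a world point X has camera coordinates R X + t; the wrist camera has in their place "mount" (4x4, takes a point from camera to tool coordinates, whose origin is the TCP and whose axes are the flange's). Camera axes: x right, y down, z forward; pixel columns grow to the right and rows downward; lengths in m; the calibration is good to about 2 mm. A picture is of the moment at which its call begins: read the wrist's pose just before it. camera_params takes no time and is no camera call.
- job.sign_off(): hands the job in; it is judged then, once.
The state is a dict: "time_s": time; "qpos": joint angles; "joint_vel": joint speeds; "joint_torque": joint torques, N m; "position": TCP position; "orientation": TCP orientation; "wrist_force": force on the tool from outside, world axes, zero at the start; "wrist_torque": the same for the moment, N m; "gripper_width": finger opening in m; "gripper_force": force on a finger pad.
Only numpy, scipy, OpenCV 4.12 (cv2) and the standard library are available. Lean on these libraries where they do the work, as an engineer would, in place of code of your own. Each camera call takes 0.05 s, during which the arm holds its last target. There are 200 camera calls.

## Working session

There is one attempt and no reset: what is moved stays moved. The work goes in short steps, Python scripts to look and compute and a tool call to move; the robot and the scene stay as the last step left them, time stands still between calls to the robot, and variables do not carry over. Pictures are saved under pics/ and viewed, at most 10 in all, crops included, and the job is handed in when it is done.

Besides the shell and the picture viewer there is one more tool, called after "Emit:" by a JSON object that holds its "op" and its "data". apply_moves: Moves the arm, as the interface text tells. Its arguments: {"type":"object","properties":{"targets":{"type":"array","items":{"type":"object","properties":{"delta_pos":{"type":"array","items":{"type":"number"}},"angular":{"type":"array","items":{"type":"number"}}}}},"jaw":{"type":"number"},"newtons":{"type":"number"}},"required":["targets"]}

```bash
mkdir -p pics; cat > h.py <<'E'
import numpy as np, cv2
from plant import state, vision, job, bot
def snap(n,f):
    im=vision.camera(n); cv2.imwrite(f'pics/{f}.png',im[:,:,::-1]); return im
def ray(n,u,v,z,s=None):
    p=vision.camera_params(n); K=np.array(p['intrinsics']); d=np.linalg.inv(K)@[u,v,1]
    if n=='wrist':
        from scipy.spatial.transform import Rotation as Ro
        M=np.array(p['mount']); R=Ro.from_quat(s['orientation']).as_matrix()
        o=R@M[:3,3]+s['position']; d=R@M[:3,:3]@d
    else:
        R=np.array(p['R']); o=-R.T@np.array(p['t']); d=R.T@d
    return o+d*(z-o[2])/d[2]
def proj(n,X):
    p=vision.camera_params(n); c=np.array(p['R'])@X+np.array(p['t']); q=np.array(p['intrinsics'])@c; return q[:2]/q[2]
E
python3 - <<'E'
from h import *
a=snap('top','top0'); b=snap('side','side0')
cv2.imwrite('pics/both.png',cv2.resize(np.vstack([a,b]),None,fx=.78,fy=.78)[:,:,::-1])
s=state(); print(s['time_s'],s['position'],s['orientation'])
for n in('top','side'):
    p=vision.camera_params(n); R=np.array(p['R']);print(n,-R.T@np.array(p['t']),R.round(2).tolist(),np.array(p['intrinsics']).round().tolist())
print(np.array(vision.camera_params('wrist')['mount']).round(3).tolist())
E
```

```text
0.1 [0.26163756 0.5942528  0.23024714] [ 2.05847076e-01  9.78583465e-01 -1.15460488e-03 -2.25250341e-04]
top [ 0.42172602 -0.01426494  1.24509578] [[-0.0, -1.0, 0.01], [-0.99, -0.0, -0.13], [0.13, -0.01, -0.99]] [[379.0, 0.0, 254.0], [0.0, 379.0, 194.0], [0.0, 0.0, 1.0]]
side [ 0.06907301 -1.36758659  0.93867334] [[0.94, -0.33, 0.01], [-0.17, -0.5, -0.85], [0.29, 0.8, -0.52]] [[475.0, 0.0, 254.0], [0.0, 475.0, 179.0], [0.0, 0.0, 1.0]]
[[0.0, -0.961, -0.276, 0.07], [1.0, 0.0, 0.0, 0.001], [0.0, -0.276, 0.961, -0.142], [0.0, 0.0, 0.0, 1.0]]
```

View pics/top0.png

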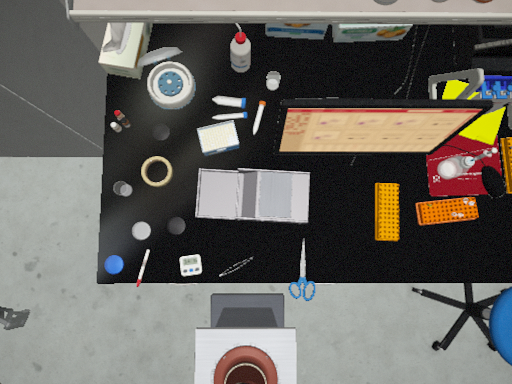

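View pics/side0.png

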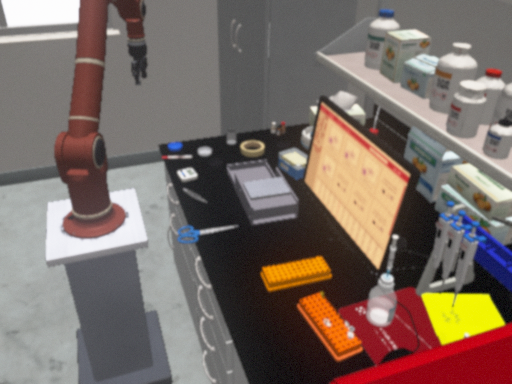

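The top view shows the stand at (196–309, 169–222), with the deck and lid at right (−y) and the bay at left (+y). Things that could be taken for the dish:
- (141,231): clear/white disc
- (176,226) and (162,132): black discs
- (114,264): blue disc
- (122,188): beaker

I choose (141,231) and will check it in a close crop.

```bash
python3 - <<'E'
from h import *
a=cv2.imread('pics/top0.png')
cv2.imwrite('pics/c1.png',cv2.resize(a[150:250,110:320],None,fx=3.8,fy=3.8,interpolation=cv2.INTER_CUBIC))
b=cv2.imread('pics/side0.png')
g=cv2.cvtColor(a,cv2.COLOR_BGR2GRAY)
def blob(x0,y0,x1,y1,t):
    m=(g[y0:y1,x0:x1]>t).astype(np.uint8)
    c=max(cv2.findContours(m,0,2)[0],key=cv2.contourArea); return c+[x0,y0]
c=blob(185,160,320,232,90); r=cv2.minAreaRect(c); print('stand',r)
for p in cv2.boxPoints(r): print(p, ray('top',*p,0.07)[:2].round(3), ray('top',*p,0.032)[:2].round(3),ray('top',*p,0.0)[:2].round(3))
for n,x0,y0,x1,y1,t,z in(('dish',128,218,155,245,90,.015),('beaker',110,177,135,200,60,.0),('tape',138,153,176,189,90,.0125)):
    c=blob(x0,y0,x1,y1,t); (u,v),rr=cv2.minEnclosingCircle(c); print(n,u,v,rr,ray('top',u,v,z).round(3))
E
```

```text
stand ((252.36386108398438, 194.14663696289062), (113.25459289550781, 51.90700912475586), 2.7702157497406006)
[194.54839 217.33298] [0.498 0.157] [0.5   0.163] [0.502 0.167]
[197.05708 165.48663] [0.661 0.152] [0.669 0.158] [0.675 0.162]
[310.17932 170.9603 ] [ 0.644 -0.204] [ 0.651 -0.21 ] [ 0.657 -0.215]
[307.67065 222.80664] [ 0.481 -0.193] [ 0.482 -0.199] [ 0.484 -0.204]
dish 140.66949462890625 230.2118682861328 9.608617782592773 [0.46  0.338 0.015]
beaker 122.5 188.0 9.962529182434082 [0.599 0.407 0.   ]
tape 156.2541046142578 170.82240295410156 15.815903663635254 [0.655 0.294 0.012]
```

View pics/c1.png

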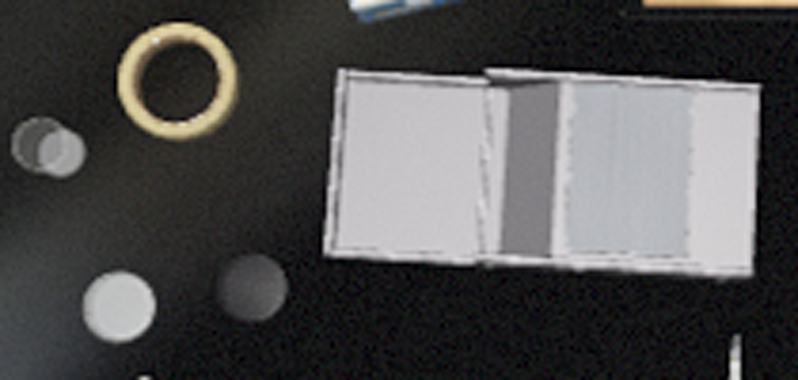

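The crop confirms the clear dish at about (141,230); a black one sits beside it at (176,226). The lid is the blue-grey patch at crop x 565–692, the dark band is the ramp, and the fence is at the left end.

```bash
python3 - <<'E'
from h import *
f=lambda x,y,z: ray('top',x/3.8+110-.4,y/3.8+150-.4,z)
A=f(343,70,.032);B=f(325,256,.032);C=f(760,85,.07);D=f(751,275,.07)
print(A,B,C,D); 
d=(A+B)/2-(C+D)/2; L=np.hypot(*d[:2]); ax=d[:2]/L; print('len',L,'yaw',np.arctan2(ax[1],ax[0]), 'w',np.linalg.norm((A-B)[:2]),np.linalg.norm((C-D)[:2]))
e=(C-D)[:2]+(A-B)[:2]; print('yaw from widths',np.arctan2(e[1],e[0])+np.pi/2)
mid=((A+B)/2+(C+D)/2)[:2]/2; print('mid',mid)
# origin: deck end x=-210, fence outer ~146
O=(C+D)[:2]/2+210*ax/1000; print('O',O, 'deckedge',O-.045*ax,'lip',O+.016*ax,'bay',O+.09*ax)
P=[f(565,85,.072),f(692,90,.072),f(690,258,.072),f(568,256,.072)]
y=np.array([-ax[1],ax[0]])
for p in P: q=p[:2]-O; print('lid corner',p[:2].round(3),'stand',(q@ax).round(3),(q@y).round(3))
for z in(.06,):
    for p in(f(560,85,z),f(553,255,z)): q=p[:2]-O; print('edge',q@ax,q@y)
E
```

```text
[0.66037087 0.1485489  0.032     ] [0.50128736 0.16099775 0.032     ] [ 0.64053232 -0.2022689   0.07      ] [ 0.48310245 -0.19180078  0.07      ]
len 0.3523214881012122 yaw 1.5168087913391317 w 0.15956985404640345 0.15777751524019595
yaw from widths 1.498518036160772
mid [ 0.57132325 -0.02113076]
O [0.57314926 0.0126592 ] deckedge [ 0.570721   -0.03227524] lip [0.57401264 0.02863589] bay [0.57800578 0.10252807]
lid corner [ 0.64 -0.04] stand -0.049 -0.07
lid corner [ 0.636 -0.145] stand -0.155 -0.071
lid corner [ 0.497 -0.142] stand -0.158 0.068
lid corner [ 0.499 -0.042] stand -0.059 0.072
edge -0.045336350016014104 -0.07167293093827097
edge -0.04693532137816681 0.07054561605954449
```

Emit:
{"op": "apply_moves", "data": {"jaw": 0, "newtons": 40, "targets": [{"delta_pos": [30, -24, 0], "angular": [0, 0, -0.051]}, {"delta_pos": [30, -24, 0], "angular": [0, 0, -0.051]}, {"delta_pos": [30, -24, 0], "angular": [0, 0, -0.051]}, {"delta_pos": [30, -24, 0], "angular": [0, 0, -0.051]}, {"delta_pos": [30, -24, 0], "angular": [0, 0, -0.051]}, {"delta_pos": [30, -24, 0], "angular": [0, 0, -0.051]}, {"delta_pos": [30, -24, 0], "angular": [0, 0, -0.051]}, {"delta_pos": [30, -24, 0], "angular": [0, 0, -0.051]}]}}

```text
time_s: 0.77
position: [0.5028, 0.4013, 0.2308]
orientation: [0.401, 0.916, -0.001, -0.0]
wrist_force: [0.5, 0.7, 1.0]
gripper_width: -0.0004
gripper_force: 0.0
```

Emit:
{"op": "apply_moves", "data": {"targets": [{"delta_pos": [4, -36, 0], "angular": [0, 0, -0.051]}, {"delta_pos": [4, -36, 0], "angular": [0, 0, -0.051]}, {"delta_pos": [4, -36, 0], "angular": [0, 0, -0.051]}, {"delta_pos": [4, -36, 0], "angular": [0, 0, -0.051]}, {"delta_pos": [4, -36, 0], "angular": [0, 0, -0.051]}, {"delta_pos": [4, -36, 0], "angular": [0, 0, -0.051]}, {"delta_pos": [4, -36, 0], "angular": [0, 0, -0.051]}, {"delta_pos": [4, -36, 0], "angular": [0, 0, -0.051]}]}}

```text
time_s: 1.43
position: [0.5335, 0.1131, 0.231]
orientation: [0.578, 0.816, -0.0, -0.0]
wrist_force: [1.0, 0.1, -0.3]
gripper_width: -0.0002
gripper_force: 0.0
```

Emit:
{"op": "apply_moves", "data": {"targets": [{"delta_pos": [4, -36, 0], "angular": [0, 0, -0.051]}, {"delta_pos": [4, -36, 0], "angular": [0, 0, -0.051]}, {"delta_pos": [4, -36, 0], "angular": [0, 0, -0.051]}, {"delta_pos": [4, -36, 0], "angular": [0, 0, -0.051]}, {"delta_pos": [4, -36, 0], "angular": [0, 0, -0.051]}, {"delta_pos": [4, -36, 0], "angular": [0, 0, -0.051]}, {"delta_pos": [4, -36, 0], "angular": [0, 0, -0.051]}, {"delta_pos": [4, -36, 0], "angular": [0, 0, -0.051]}, {"delta_pos": [0, 0, 0]}]}}

```text
$.targets[8]: bad value
```

Emit:
{"op": "apply_moves", "data": {"targets": [{"delta_pos": [4, -36, 0], "angular": [0, 0, -0.051]}, {"delta_pos": [4, -36, 0], "angular": [0, 0, -0.051]}, {"delta_pos": [4, -36, 0], "angular": [0, 0, -0.051]}, {"delta_pos": [4, -36, 0], "angular": [0, 0, -0.051]}, {"delta_pos": [4, -36, 0], "angular": [0, 0, -0.051]}, {"delta_pos": [4, -36, 0], "angular": [0, 0, -0.051]}, {"delta_pos": [4, -36, 0], "angular": [0, 0, -0.051]}, {"delta_pos": [4, -36, 0], "angular": [0, 0, -0.051]}]}}

```text
time_s: 2.1
position: [0.5656, -0.1746, 0.2309]
orientation: [0.732, 0.682, -0.0, -0.001]
wrist_force: [0.2, -0.0, -0.2]
gripper_width: -0.0002
gripper_force: 0.0
```

```bash
python3 - <<'E'
from h import *
s=state(); print(s['position'],s['orientation'],s['time_s']); np.save('s1.npy',s,allow_pickle=True); snap('wrist','w1')
E
```

```text
[ 0.56555997 -0.17462874  0.2309082 ] [ 7.31511041e-01  6.81829378e-01 -1.50882299e-04 -5.23534855e-04] 2.1
```

View pics/w1.png

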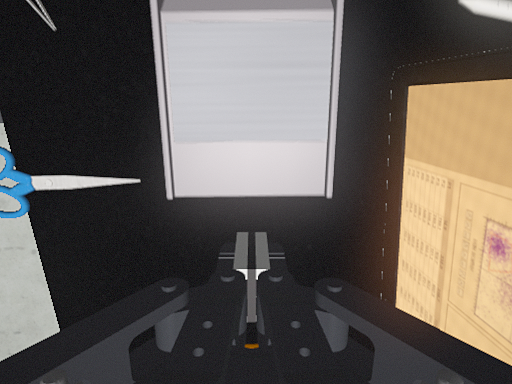

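The wrist view shows the lid at columns 163–333 and rows 20–142, its rear edge at row 142, the deck's rear edge at row 197, and the closed fingertips at (252,250).

```bash
python3 - <<'E'
from h import *
s=np.load('s1.npy',allow_pickle=True).item()
w=lambda u,v,z: print((u,v,z),ray('wrist',u,v,z,s)[:2].round(4))
w(172,142,.072);w(328,142,.072);w(163,20,.072);w(333,20,.072)
w(165,197,.07);w(333,197,.07);w(252,197,.06);w(155,10,.07);w(340,10,.07)
E
```

```text
(172, 142, 0.072) [ 0.4955 -0.139 ]
(328, 142, 0.072) [ 0.6371 -0.1489]
(163, 20, 0.072) [ 0.5018 -0.0387]
(333, 20, 0.072) [ 0.6418 -0.0485]
(165, 197, 0.07) [ 0.4811 -0.1911]
(333, 197, 0.07) [ 0.642  -0.2023]
(252, 197, 0.06) [ 0.5643 -0.2   ]
(155, 10, 0.07) [ 0.4958 -0.0303]
(340, 10, 0.07) [ 0.648 -0.041]
```

Emit:
{"op": "apply_moves", "data": {"targets": [{"delta_pos": [0, 0, -35]}, {"delta_pos": [0, 0, -35]}, {"delta_pos": [0, 0, -35]}, {"delta_pos": [0, 0, -35]}, {"delta_pos": [-1, 0, -15]}, {"delta_pos": [0, 0, -9]}, {"delta_pos": [0, 0, 0]}, {"delta_pos": [0, 0, 0]}]}}

```text
$.targets[0]: bad value
```

Emit:
{"op": "apply_moves", "data": {"targets": [{"delta_pos": [0.5, 8, 0]}, {"delta_pos": [0.5, 8, 0]}, {"delta_pos": [0.5, 8, 0]}, {"delta_pos": [0.5, 8, 0]}, {"delta_pos": [0.5, 8, 0]}, {"delta_pos": [0.5, 8, 0]}, {"delta_pos": [0.5, 8, 0]}, {"delta_pos": [0.5, 8, 0]}]}}

```text
$.targets[0]: bad value
```

```bash
python3 - <<'E'
from h import *
a=snap('wrist','w2');b=snap('side','s2');c=snap('top','t2')
cv2.imwrite('pics/m2.png',np.hstack([cv2.resize(a,(400,300)),cv2.resize(b[140:240,200:320],(400,300))])[:,:,::-1])
E
```

```text
(no output)
```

View pics/m2.png

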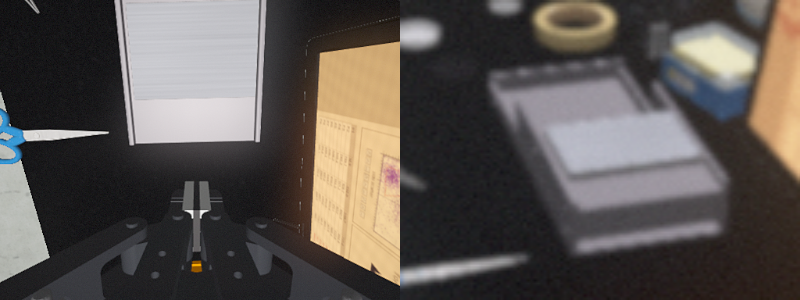

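The moves were refused because every row needs "angular". The picture shows the lid untouched on the deck.

Emit:
{"op": "apply_moves", "data": {"targets": [{"delta_pos": [0, 0, -35], "angular": [0, 0, 0]}, {"delta_pos": [0, 0, -35], "angular": [0, 0, 0]}, {"delta_pos": [0, 0, -35], "angular": [0, 0, 0]}, {"delta_pos": [0, 0, -35], "angular": [0, 0, 0]}, {"delta_pos": [-1, 0, -15], "angular": [0, 0, 0]}, {"delta_pos": [0, 0, -9], "angular": [0, 0, 0]}, {"delta_pos": [0, 0, 0], "angular": [0, 0, 0]}, {"delta_pos": [0, 0, 0], "angular": [0, 0, 0]}]}}

```text
time_s: 2.97
position: [0.5657, -0.1721, 0.0678]
orientation: [0.73, 0.683, 0.0, 0.0]
wrist_force: [-0.6, -0.1, 1.3]
gripper_width: -0.0002
gripper_force: 0.0
```

Emit:
{"op": "apply_moves", "data": {"targets": [{"delta_pos": [0, 4, -3], "angular": [0, 0, 0]}, {"delta_pos": [0, 8, 0], "angular": [0, 0, 0]}, {"delta_pos": [0, 8, 0], "angular": [0, 0, 0]}, {"delta_pos": [0.5, 8, 0], "angular": [0, 0, 0]}, {"delta_pos": [0.5, 8, 0], "angular": [0, 0, 0]}, {"delta_pos": [0.5, 8, 0], "angular": [0, 0, 0]}, {"delta_pos": [0.5, 8, 0], "angular": [0, 0, 0]}, {"delta_pos": [0.5, 8, 0], "angular": [0, 0, 0]}]}}

```text
time_s: 3.63
position: [0.5676, -0.1123, 0.0644]
orientation: [0.731, 0.683, 0.0, 0.0]
wrist_force: [-0.9, -1.3, 0.7]
gripper_width: -0.0
gripper_force: 0.5
```

```bash
python3 - <<'E'
from h import *
s=state(); print(s['position'],s['wrist_force'])
a=snap('wrist','w3');c=snap('top','t3')
cv2.imwrite('pics/m3.png',np.hstack([cv2.resize(a,(400,300)),cv2.resize(c[160:235,190:320],(400,300))])[:,:,::-1])
E
```

```text
[ 0.56758268 -0.11225     0.06444727] [-0.88626555 -1.25702214  0.67380548]
```

View pics/m3.png

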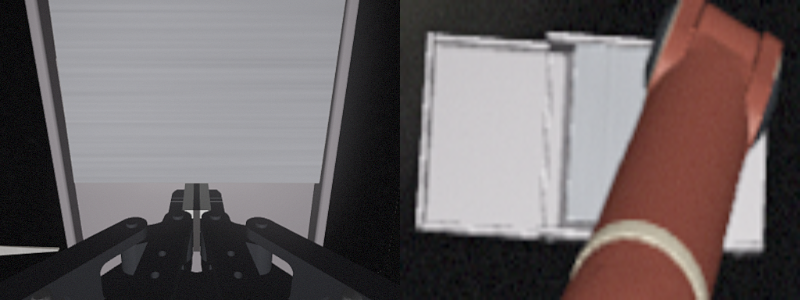

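The lid is being pushed squarely: its rear edge (wrist row ~183) touches the fingers and its front overhangs the ramp. I'll push on.

Emit:
{"op": "apply_moves", "data": {"targets": [{"delta_pos": [0.5, 6, 0], "angular": [0, 0, 0]}, {"delta_pos": [0.5, 6, 0], "angular": [0, 0, 0]}, {"delta_pos": [0.5, 5, 0], "angular": [0, 0, 0]}, {"delta_pos": [0, 5, 0], "angular": [0, 0, 0]}, {"delta_pos": [0, 5, 0], "angular": [0, 0, 0]}, {"delta_pos": [0, 0, 0], "angular": [0, 0, 0]}, {"delta_pos": [0, 0, 0], "angular": [0, 0, 0]}, {"delta_pos": [0, 0, 0], "angular": [0, 0, 0]}]}}

```text
time_s: 4.4
position: [0.5688, -0.086, 0.0642]
orientation: [0.731, 0.683, -0.0, -0.0]
wrist_force: [0.4, -1.0, -0.8]
gripper_width: -0.0001
gripper_force: 0.0
```

```bash
python3 - <<'E'
from h import *
s=state(); print(s['position'],s['wrist_force'])
a=snap('wrist','w4');c=snap('top','t4'); b=snap('side','s4')
cv2.imwrite('pics/m4.png',np.hstack([cv2.resize(a,(400,300)),cv2.resize(b[140:240,200:320],(400,300))])[:,:,::-1])
E
```

```text
[ 0.56878452 -0.08596158  0.06422506] [ 0.41226413 -0.99029362 -0.77399042]
```

View pics/m4.png

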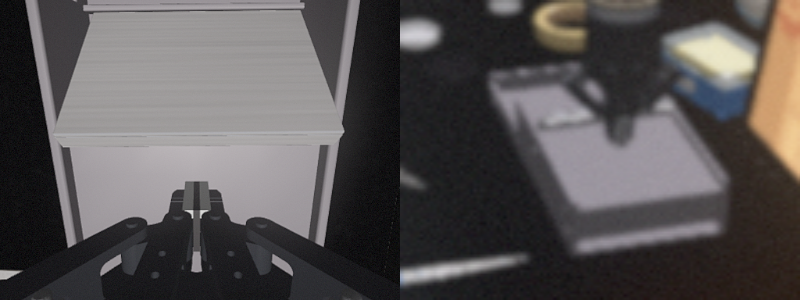

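The lid leans on the ramp with its top edge at rows 131–145 in the wrist view and its foot behind the lip at row ~5. Next I tip it.

Emit:
{"op": "apply_moves", "data": {"targets": [{"delta_pos": [0, 10, 1], "angular": [0, 0, 0]}, {"delta_pos": [0.5, 10, 0], "angular": [0, 0, 0]}, {"delta_pos": [0.5, 10, 0], "angular": [0, 0, 0]}, {"delta_pos": [0.5, 8, 0], "angular": [0, 0, 0]}, {"delta_pos": [0.5, 8, 0], "angular": [0, 0, 0]}, {"delta_pos": [0.5, 8, 0], "angular": [0, 0, 0]}, {"delta_pos": [0.5, 8, 0], "angular": [0, 0, 0]}, {"delta_pos": [0.5, 8, 0], "angular": [0, 0, 0]}]}}

```text
time_s: 5.22
position: [0.5725, -0.0151, 0.0654]
orientation: [0.731, 0.683, 0.0, -0.0]
wrist_force: [-2.6, -1.9, 10.7]
gripper_width: -0.0001
gripper_force: 0.2
```

Emit:
{"op": "apply_moves", "data": {"targets": [{"delta_pos": [0.5, 8, 2], "angular": [0, 0, 0]}, {"delta_pos": [0.5, 8, 2], "angular": [0, 0, 0]}, {"delta_pos": [0.5, 8, 2], "angular": [0, 0, 0]}, {"delta_pos": [0.5, 7, 2], "angular": [0, 0, 0]}, {"delta_pos": [0.5, 7, 2], "angular": [0, 0, 0]}, {"delta_pos": [0, 0, 0], "angular": [0, 0, 0]}]}}

```text
time_s: 5.72
position: [0.5753, 0.0245, 0.0756]
orientation: [0.73, 0.684, 0.001, -0.0]
wrist_force: [-0.1, 0.6, 0.1]
gripper_width: 0.0003
gripper_force: 0.0
```

```bash
python3 - <<'E'
from h import *
s=state(); print(s['position'],s['wrist_force'])
a=snap('wrist','w5');c=snap('top','t5'); b=snap('side','s5')
cv2.imwrite('pics/m5.png',np.hstack([cv2.resize(a,(400,300)),cv2.resize(b[140:240,200:320],(400,300))])[:,:,::-1])
E
```

```text
[0.57527815 0.02449615 0.07557513] [-0.05769504  0.64683086  0.08710236]
```

View pics/m5.png

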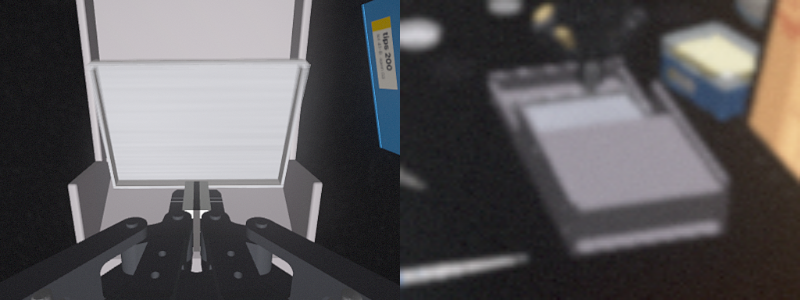

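The lid is past vertical and shows its pan side, with no force on the finger, so it is falling. I'll wait and look at the numbers.

Emit:
{"op": "apply_moves", "data": {"targets": [{"delta_pos": [0, 0, 4], "angular": [0, 0, 0]}, {"delta_pos": [0, 0, 4], "angular": [0, 0, 0]}, {"delta_pos": [0, 0, 4], "angular": [0, 0, 0]}, {"delta_pos": [0, 0, 4], "angular": [0, 0, 0]}, {"delta_pos": [0, 0, 4], "angular": [0, 0, 0]}, {"delta_pos": [0, 0, 0], "angular": [0, 0, 0]}, {"delta_pos": [0, 0, 0], "angular": [0, 0, 0]}, {"delta_pos": [0, 0, 0], "angular": [0, 0, 0]}]}}

```text
time_s: 6.53
position: [0.5748, 0.0219, 0.0953]
orientation: [0.731, 0.683, -0.0, -0.0]
wrist_force: [-0.3, -0.5, -0.3]
gripper_width: -0.0
gripper_force: 0.0
```

```bash
python3 - <<'E'
from h import *
s=state(); print(s['position'],s['wrist_force']); np.save('s6.npy',s,allow_pickle=True)
snap('wrist','w6')
E
```

```text
[0.57481396 0.02187874 0.09527333] [-0.30889    -0.46329807 -0.31485322]
```

View pics/w6.png

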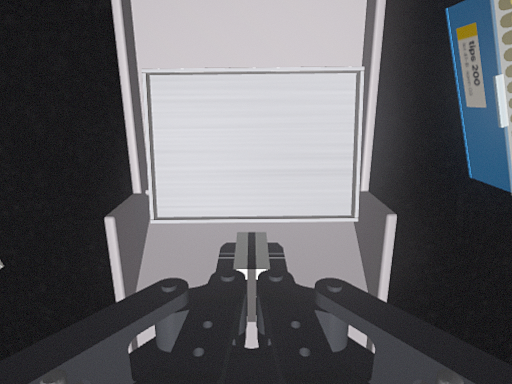

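The lid has landed rim up with its far rim at row ~70 and its rear rim at row ~220.

```bash
python3 - <<'E'
from h import *
s=np.load('s6.npy',allow_pickle=True).item()
for q in((252,70,.018),(146,71,.018),(362,69,.018),(252,220,.028),(252,73,.009)): print(q,ray('wrist',*q,s).round(4))
E
```

```text
(252, 70, 0.018) [0.581  0.1081 0.018 ]
(146, 71, 0.018) [0.5148 0.112  0.018 ]
(362, 69, 0.018) [0.6496 0.104  0.018 ]
(252, 220, 0.028) [0.5746 0.012  0.028 ]
(252, 73, 0.009) [0.581  0.1069 0.009 ]
```

Emit:
{"op": "apply_moves", "data": {"targets": [{"delta_pos": [1, 22, 0], "angular": [0, 0, 0]}, {"delta_pos": [1, 22, -10], "angular": [0, 0, 0]}, {"delta_pos": [1, 23, -20], "angular": [0, 0, 0]}, {"delta_pos": [0, 0, -25], "angular": [0, 0, 0]}, {"delta_pos": [0, 0, -15], "angular": [0, 0, 0]}, {"delta_pos": [0, 0, -6], "angular": [0, 0, 0]}, {"delta_pos": [0, 0, -4], "angular": [0, 0, 0]}, {"delta_pos": [0, 0, 0], "angular": [0, 0, 0]}]}}

```text
time_s: 7.25
position: [0.5778, 0.0883, 0.0149]
orientation: [0.731, 0.682, -0.0, -0.0]
wrist_force: [-0.8, -0.1, -0.5]
gripper_width: 0.0001
gripper_force: 0.0
```

Emit:
{"op": "apply_moves", "data": {"targets": [{"delta_pos": [0.5, 6, -1], "angular": [0, 0, 0]}, {"delta_pos": [0.5, 6, 0], "angular": [0, 0, 0]}, {"delta_pos": [0.5, 6, 0], "angular": [0, 0, 0]}, {"delta_pos": [0.5, 6, 0], "angular": [0, 0, 0]}, {"delta_pos": [0.5, 6, 0], "angular": [0, 0, 0]}, {"delta_pos": [0.5, 6, 0], "angular": [0, 0, 0]}, {"delta_pos": [0, 6, 0], "angular": [0, 0, 0]}, {"delta_pos": [0, 0, 0], "angular": [0, 0, 0]}]}}

```text
time_s: 7.92
position: [0.5809, 0.1334, 0.0143]
orientation: [0.73, 0.684, 0.001, -0.001]
wrist_force: [-0.3, 0.7, 0.4]
gripper_width: -0.0
gripper_force: 0.0
```

Emit:
{"op": "apply_moves", "data": {"targets": [{"delta_pos": [0, 4, 0], "angular": [0, 0, 0]}, {"delta_pos": [0, 3, 0], "angular": [0, 0, 0]}, {"delta_pos": [0, 0, 0], "angular": [0, 0, 0]}]}}

```text
time_s: 8.17
position: [0.5808, 0.1383, 0.0142]
orientation: [0.731, 0.683, -0.0, -0.0]
wrist_force: [0.1, 0.2, 0.5]
gripper_width: 0.0001
gripper_force: 0.0
```

Emit:
{"op": "apply_moves", "data": {"targets": [{"delta_pos": [0, 2, 0], "angular": [0, 0, 0]}, {"delta_pos": [0, 2, 0], "angular": [0, 0, 0]}, {"delta_pos": [0, 0, 0], "angular": [0, 0, 0]}]}}

```text
time_s: 8.42
position: [0.5808, 0.1386, 0.0143]
orientation: [0.731, 0.682, -0.002, 0.001]
wrist_force: [-0.1, -4.6, 1.0]
gripper_width: 0.0002
gripper_force: 2.5
```

```bash
python3 - <<'E'
from h import *
s=state(); print(s['position'],s['wrist_force'])
a=snap('wrist','w7'); b=snap('side','s7')
cv2.imwrite('pics/m7.png',np.hstack([cv2.resize(a,(400,300)),cv2.resize(b[140:240,200:320],(400,300))])[:,:,::-1])
E
```

```text
[0.58084965 0.13861167 0.01425576] [-0.11890276 -4.61925797  0.97424169]
```

View pics/m7.png

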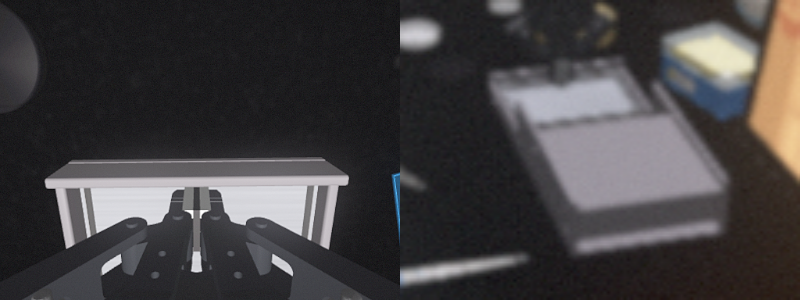

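The lid is against the fence, with 4.6 N of contact, flat behind it in both halves of the picture. Next is the dish. I've used all 10 pictures, so from here I measure numerically.

Emit:
{"op": "apply_moves", "data": {"jaw": 0, "targets": [{"delta_pos": [0, -8, 0], "angular": [0, 0, 0]}, {"delta_pos": [0, 0, 20], "angular": [0, 0, 0]}, {"delta_pos": [0, 0, 35], "angular": [0, 0, 0]}, {"delta_pos": [0, 0, 35], "angular": [0, 0, 0]}, {"delta_pos": [-10, 10, 35], "angular": [0, 0, 0]}, {"delta_pos": [-20, 25, 25], "angular": [0, 0, 0]}, {"delta_pos": [-22, 28, 0], "angular": [0, 0, 0]}, {"delta_pos": [-22, 28, 0], "angular": [0, 0, 0]}]}}

```text
time_s: 9.18
position: [0.5075, 0.2265, 0.1667]
orientation: [0.731, 0.682, 0.003, 0.0]
wrist_force: [0.2, 0.9, -1.2]
gripper_width: 0.0001
gripper_force: 0.0
```

Emit:
{"op": "apply_moves", "data": {"jaw": 85, "targets": [{"delta_pos": [-22, 28, 0], "angular": [0, 0, 0]}, {"delta_pos": [-22, 26, 0], "angular": [0, 0, 0]}, {"delta_pos": [0, 0, 0], "angular": [0, 0, 0]}, {"delta_pos": [0, 0, 0], "angular": [0, 0, 0]}]}}

```text
time_s: 9.52
position: [0.4606, 0.2822, 0.1641]
orientation: [0.728, 0.685, 0.0, -0.001]
wrist_force: [0.3, -0.1, -0.3]
gripper_width: 0.0487
gripper_force: 0.0
```

```bash
cat > d.py <<'E'
from h import *
import sys
s=state(); print(s['position'].round(4) if hasattr(s['position'],'round') else s['position'],s['orientation'],s['wrist_force'])
a=snap('wrist',sys.argv[1]); g=cv2.cvtColor(a,cv2.COLOR_RGB2GRAY)
hsv=cv2.cvtColor(a,cv2.COLOR_RGB2HSV)
for t in(100,140):
  for c in cv2.findContours(cv2.morphologyEx((g>t).astype(np.uint8),cv2.MORPH_OPEN,np.ones((3,3))),0,2)[0]:
    A=cv2.contourArea(c)
    if A<800: continue
    (u,v),r=cv2.minEnclosingCircle(c); x,y,w,h=cv2.boundingRect(c)
    p=ray('wrist',u,v,.015,s); e=ray('wrist',u+r,v,.015,s)
    print(t,'A',A,'box',x,y,w,h,'circ',round(A/(np.pi*r*r),2),'pos',p.round(4),'r',np.linalg.norm(e-p).round(4))
E
python3 d.py w8
```

```text
[0.4606 0.2822 0.1641] [ 7.28458858e-01  6.85088027e-01  1.07525294e-04 -1.44093664e-03] [ 0.2654309  -0.07084428 -0.31161091]
100 A 1329.5 box 111 247 55 46 circ 0.41 pos [0.3471 0.1957 0.015 ] r 0.0317
100 A 1128.0 box 30 231 62 55 circ 0.27 pos [0.2688 0.2118 0.015 ] r 0.0353
100 A 1169.5 box 73 117 110 33 circ 0.12 pos [0.3547 0.3287 0.015 ] r 0.049
100 A 10110.5 box 404 95 108 115 circ 0.79 pos [0.6489 0.2999 0.015 ] r 0.0561
100 A 3732.0 box 212 78 69 71 circ 0.95 pos [0.4593 0.3395 0.015 ] r 0.0303
100 A 2326.0 box 376 0 91 60 circ 0.31 pos [0.6041 0.3998 0.015 ] r 0.0393
100 A 3365.5 box 70 0 73 57 circ 0.71 pos [0.3506 0.418  0.015 ] r 0.0311
100 A 11764.0 box 0 0 78 224 circ 0.29 pos [0.264  0.3526 0.015 ] r 0.0973
140 A 1260.0 box 111 248 53 44 circ 0.42 pos [0.3457 0.1964 0.015 ] r 0.0303
140 A 1115.5 box 73 118 110 31 circ 0.11 pos [0.354  0.3275 0.015 ] r 0.0488
140 A 3085.5 box 415 96 97 113 circ 0.26 pos [0.6555 0.2955 0.015 ] r 0.0548
140 A 3632.5 box 213 78 68 70 circ 0.95 pos [0.4593 0.3397 0.015 ] r 0.0299
140 A 1749.5 box 377 8 46 51 circ 0.83 pos [0.5863 0.3948 0.015 ] r 0.0209
140 A 1100.0 box 110 0 32 55 circ 0.42 pos [0.3665 0.4126 0.015 ] r 0.0232
140 A 11071.5 box 0 0 73 224 circ 0.28 pos [0.264  0.3526 0.015 ] r 0.0973
```

Both views agree on the dish at (0.459, 0.339) with its top at 15 mm. I'll go down over it.

Emit:
{"op": "apply_moves", "data": {"jaw": 85, "targets": [{"delta_pos": [-1, 28, 0], "angular": [0, 0, 0]}, {"delta_pos": [0, 29, -10], "angular": [0, 0, 0]}, {"delta_pos": [0, 0, -35], "angular": [0, 0, 0]}, {"delta_pos": [0, 0, -35], "angular": [0, 0, 0]}, {"delta_pos": [0, 0, -35], "angular": [0, 0, 0]}, {"delta_pos": [0, 0, -25], "angular": [0, 0, 0]}, {"delta_pos": [0, 0, -15], "angular": [0, 0, 0]}, {"delta_pos": [0, 0, 0], "angular": [0, 0, 0]}]}}

```text
time_s: 10.23
position: [0.4612, 0.3328, 0.0059]
orientation: [0.732, 0.681, -0.003, -0.0]
wrist_force: [0.2, 0.3, 0.4]
gripper_width: 0.085
gripper_force: 0.0
```

Emit:
{"op": "apply_moves", "data": {"targets": [{"delta_pos": [-1, 4, -1], "angular": [0, 0, 0]}, {"delta_pos": [0, 0, 0], "angular": [0, 0, 0]}, {"delta_pos": [0, 0, 0], "angular": [0, 0, 0]}]}}

```text
time_s: 10.48
position: [0.4622, 0.3406, 0.0098]
orientation: [0.731, 0.683, 0.002, 0.0]
wrist_force: [0.7, 0.1, 0.2]
gripper_width: 0.0849
gripper_force: 0.0
```

Emit:
{"op": "apply_moves", "data": {"jaw": 50, "newtons": 30, "targets": [{"delta_pos": [0, 0, 0], "angular": [0, 0, 0]}, {"delta_pos": [0, 0, 0], "angular": [0, 0, 0]}, {"delta_pos": [0, 0, 0], "angular": [0, 0, 0]}, {"delta_pos": [0, 0, 0], "angular": [0, 0, 0]}, {"delta_pos": [0, 0, 0], "angular": [0, 0, 0]}, {"delta_pos": [0, 0, 0], "angular": [0, 0, 0]}, {"delta_pos": [0, 0, 0], "angular": [0, 0, 0]}, {"delta_pos": [0, 0, 0], "angular": [0, 0, 0]}]}}

```text
time_s: 11.15
position: [0.4635, 0.3407, 0.0119]
orientation: [0.731, 0.682, 0.003, 0.0]
wrist_force: [-1.0, -1.0, 15.9]
gripper_width: 0.0501
gripper_force: 7.6
```

The fingers closed above the dish rather than around it: the width went to 50 mm with 16 N upward. I'll lift, open, and measure the dish again.

Emit:
{"op": "apply_moves", "data": {"jaw": 85, "targets": [{"delta_pos": [0, -10, 35], "angular": [0, 0, 0]}, {"delta_pos": [0, -25, 40], "angular": [0, 0, 0]}, {"delta_pos": [0, -25, 40], "angular": [0, 0, 0]}, {"delta_pos": [0, 0, 38], "angular": [0, 0, 0]}, {"delta_pos": [0, 0, 0], "angular": [0, 0, 0]}, {"delta_pos": [0, 0, 0], "angular": [0, 0, 0]}, {"delta_pos": [0, 0, 0], "angular": [0, 0, 0]}]}}

```text
time_s: 11.73
position: [0.4603, 0.2861, 0.152]
orientation: [0.73, 0.683, 0.0, -0.0]
wrist_force: [-0.9, -0.5, 0.1]
gripper_width: 0.0848
gripper_force: 0.0
```

```bash
python3 d.py w9 | grep -v 'circ 0.[0-7]'
```

```text
[0.4603 0.2861 0.152 ] [ 7.30432448e-01  6.82984803e-01  1.17434734e-04 -4.28019306e-04] [-0.92875065 -0.45393573  0.11129407]
100 A 3996.0 box 210 82 72 73 circ 0.96 pos [0.4591 0.3398 0.015 ] r 0.0302
140 A 3899.0 box 211 82 71 72 circ 0.96 pos [0.4592 0.34   0.015 ] r 0.0297
140 A 1881.5 box 381 8 48 53 circ 0.81 pos [0.585  0.3956 0.015 ] r 0.021
```

Emit:
{"op": "apply_moves", "data": {"jaw": 70, "targets": [{"delta_pos": [-1, 27, 0], "angular": [0, 0, 0]}, {"delta_pos": [0, 26, 0], "angular": [0, 0, 0]}, {"delta_pos": [0, 0, -35], "angular": [0, 0, 0]}, {"delta_pos": [0, 0, -35], "angular": [0, 0, 0]}, {"delta_pos": [0, 0, -35], "angular": [0, 0, 0]}, {"delta_pos": [0, 0, -10], "angular": [0, 0, 0]}, {"delta_pos": [0, 0, 0], "angular": [0, 0, 0]}, {"delta_pos": [0, 0, 0], "angular": [0, 0, 0]}]}}

```text
time_s: 12.45
position: [0.4599, 0.3385, 0.0366]
orientation: [0.731, 0.683, -0.001, 0.0]
wrist_force: [0.2, 0.7, 0.4]
gripper_width: 0.0697
gripper_force: 0.0
```

Emit:
{"op": "apply_moves", "data": {"targets": [{"delta_pos": [0, 0, 0], "angular": [0, 0, 0]}, {"delta_pos": [0, 0, 0], "angular": [0, 0, 0]}, {"delta_pos": [0, 0, 0], "angular": [0, 0, 0]}]}}

```text
time_s: 12.7
position: [0.461, 0.3393, 0.0388]
orientation: [0.731, 0.683, 0.002, 0.0]
wrist_force: [-0.4, -0.1, 0.7]
gripper_width: 0.07
gripper_force: 0.0
```

Emit:
{"op": "apply_moves", "data": {"targets": [{"delta_pos": [-1.5, 0.5, -15], "angular": [0, 0, 0]}, {"delta_pos": [0, 0, -12], "angular": [0, 0, 0]}, {"delta_pos": [0, 0, -6], "angular": [0, 0, 0]}, {"delta_pos": [0, 0, -4], "angular": [0, 0, 0]}, {"delta_pos": [0, 0, 0], "angular": [0, 0, 0]}, {"delta_pos": [0, 0, 0], "angular": [0, 0, 0]}]}}

```text
time_s: 13.2
position: [0.4586, 0.3391, -0.0]
orientation: [0.731, 0.683, -0.0, 0.0]
wrist_force: [-0.2, -0.3, 0.2]
gripper_width: 0.07
gripper_force: 0.0
```

No contact at z = 0, so the tips straddle the dish. I'll close on it.

Emit:
{"op": "apply_moves", "data": {"jaw": 52, "newtons": 30, "targets": [{"delta_pos": [0, 0, 0], "angular": [0, 0, 0]}, {"delta_pos": [0, 0, 0], "angular": [0, 0, 0]}, {"delta_pos": [0, 0, 0], "angular": [0, 0, 0]}, {"delta_pos": [0, 0, 0], "angular": [0, 0, 0]}, {"delta_pos": [0, 0, 0], "angular": [0, 0, 0]}]}}

```text
time_s: 13.62
position: [0.459, 0.3394, 0.0007]
orientation: [0.731, 0.683, 0.001, 0.0]
wrist_force: [-0.4, -1.4, 6.0]
gripper_width: 0.0577
gripper_force: 32.5
```

Emit:
{"op": "apply_moves", "data": {"targets": [{"delta_pos": [0, 0, 10], "angular": [0, 0, 0]}, {"delta_pos": [0, 0, 20], "angular": [0, 0, 0]}, {"delta_pos": [0, 0, 25], "angular": [0, 0, 0]}, {"delta_pos": [0, 0, 25], "angular": [0, 0, 0]}, {"delta_pos": [0, 0, 0], "angular": [0, 0, 0]}, {"delta_pos": [0, 0, 0], "angular": [0, 0, 0]}]}}

```text
time_s: 14.12
position: [0.459, 0.3398, 0.0816]
orientation: [0.731, 0.683, 0.002, 0.0]
wrist_force: [-0.3, -0.2, -1.2]
gripper_width: 0.058
gripper_force: 32.2
```

```bash
python3 - <<'E'
from h import *
s=state();print(s['position'],s['gripper_width'],s['gripper_force'])
b=snap('side','s10');t=snap('top','t10')
w=snap('wrist','w10');g=cv2.cvtColor(w,cv2.COLOR_RGB2GRAY)
for c in cv2.findContours((g>120).astype(np.uint8),0,2)[0]:
    if cv2.contourArea(c)>800: print(cv2.boundingRect(c),cv2.contourArea(c))
# top: lid inner/stand fence edges, white at old dish place?
g=cv2.cvtColor(t,cv2.COLOR_RGB2GRAY); print('old place',g[222:240,132:150].mean()); print(g[195,190:260:2]); print(g[195,190:260])
E
```

```text
[0.45899896 0.33984891 0.08157604] 0.05796710126057373 32.23712682723999
(31, 209, 142, 37) 1888.5
(474, 207, 38, 112) 1873.0
(185, 198, 134, 125) 12715.5
(425, 63, 87, 89) 3116.0
(65, 51, 50, 80) 2257.5
old place 117.62037037037037
[ 40  29  40  93 176 171 181 185 183 183 184 186 185 182 185 179 184 184
 184 171 190 201 199 188 192 202 174 129 130 129 129 129 128 182 206]
[ 40  32  29  35  40  24  93 194 176 109 171 184 181 183 185 182 183 185
 183 185 184 185 186 183 185 185 182 185 185 183 179 184 184 182 184 184
 184 184 171 165 190 200 201 199 199 200 188 178 192 201 202 203 174 124
 129 130 130 130 129 126 129 131 129 130 128 122 182 211 206 207]
```

Emit:
{"op": "apply_moves", "data": {"targets": [{"delta_pos": [15, -30, 0], "angular": [0, 0, 0]}, {"delta_pos": [15, -30, 0], "angular": [0, 0, 0]}, {"delta_pos": [15, -30, 0], "angular": [0, 0, 0]}, {"delta_pos": [15, -30, 0], "angular": [0, 0, 0]}, {"delta_pos": [15, -30, 0], "angular": [0, 0, 0]}, {"delta_pos": [15, -30, 0], "angular": [0, 0, 0]}, {"delta_pos": [15, -29, 0], "angular": [0, 0, 0]}, {"delta_pos": [15, -29, 0], "angular": [0, 0, 0]}]}}

```text
time_s: 14.93
position: [0.578, 0.0995, 0.0786]
orientation: [0.731, 0.683, -0.001, -0.001]
wrist_force: [1.4, 0.9, -0.7]
gripper_width: 0.058
gripper_force: 32.2
```

Emit:
{"op": "apply_moves", "data": {"targets": [{"delta_pos": [0, 0, -20], "angular": [0, 0, 0]}, {"delta_pos": [0, 0, -12], "angular": [0, 0, 0]}, {"delta_pos": [0, 0, 0], "angular": [0, 0, 0]}, {"delta_pos": [0, 0, 0], "angular": [0, 0, 0]}, {"delta_pos": [0, 0, 0], "angular": [0, 0, 0]}]}}

```text
time_s: 15.35
position: [0.5779, 0.1028, 0.0477]
orientation: [0.73, 0.684, -0.0, -0.001]
wrist_force: [-0.4, 1.4, -1.0]
gripper_width: 0.0578
gripper_force: 32.3
```

```bash
python3 - <<'E'
from h import *
s=state();print(s['position'],s['gripper_width'],s['gripper_force'])
for c in(200,229,214.5): print(c,ray('top',c,195,.018).round(4))
g=cv2.cvtColor(cv2.imread('pics/t10.png'),cv2.COLOR_BGR2GRAY)
print(g[160:230,214])
for r in (170,216): print(r,ray('top',214,r,.02).round(3))
E
```

```text
[0.57787517 0.10283826 0.04771986] 0.05776687629722498 32.26626813411713
200 [0.5738 0.1485 0.018 ]
229 [0.5738 0.0541 0.018 ]
214.5 [0.5738 0.1013 0.018 ]
[ 45  44  38  35  36  42  38  37  29 191 173 121 157 164 181 183 182 183
 183 183 181 182 180 182 181 180 181 181 183 182 183 182 186 184 185 185
 186 185 183 186 187 185 187 186 184 185 186 185 187 187 186 186 185 172
 199 202 192 211 136  17  18  16  17  18  16  22  16  18  16  16]
170 [0.656 0.104 0.02 ]
216 [0.505 0.102 0.02 ]
```

Emit:
{"op": "apply_moves", "data": {"targets": [{"delta_pos": [1, -1, -12], "angular": [0, 0, 0]}, {"delta_pos": [0, 0, -10], "angular": [0, 0, 0]}, {"delta_pos": [0, 0, -6], "angular": [0, 0, 0]}, {"delta_pos": [0, 0, -5], "angular": [0, 0, 0]}, {"delta_pos": [0, 0, 0], "angular": [0, 0, 0]}, {"delta_pos": [0, 0, 0], "angular": [0, 0, 0]}, {"delta_pos": [0, 0, 0], "angular": [0, 0, 0]}]}}

```text
time_s: 15.93
position: [0.5797, 0.1001, 0.0151]
orientation: [0.731, 0.683, 0.0, 0.0]
wrist_force: [-0.6, -0.7, -0.5]
gripper_width: 0.0579
gripper_force: 32.3
```

Emit:
{"op": "apply_moves", "data": {"targets": [{"delta_pos": [0, 0, -2], "angular": [0, 0, 0]}, {"delta_pos": [0, 0, -2], "angular": [0, 0, 0]}, {"delta_pos": [0, 0, -1], "angular": [0, 0, 0]}, {"delta_pos": [0, 0, 0], "angular": [0, 0, 0]}, {"delta_pos": [0, 0, 0], "angular": [0, 0, 0]}]}}

```text
time_s: 16.35
position: [0.5794, 0.1002, 0.0099]
orientation: [0.731, 0.683, -0.0, -0.0]
wrist_force: [-0.5, -0.0, 0.1]
gripper_width: 0.0577
gripper_force: 32.2
```

Emit:
{"op": "apply_moves", "data": {"targets": [{"delta_pos": [0, 0, -1], "angular": [0, 0, 0]}, {"delta_pos": [0, 0, 0], "angular": [0, 0, 0]}, {"delta_pos": [0, 0, 0], "angular": [0, 0, 0]}]}}

```text
time_s: 16.6
position: [0.5795, 0.1002, 0.0097]
orientation: [0.731, 0.683, 0.0, -0.0]
wrist_force: [-0.5, -0.2, 5.0]
gripper_width: 0.0578
gripper_force: 32.6
```

There is 5 N of contact on the lid floor. I'll release, going only to 74 mm to stay inside the rim, and rise.

Emit:
{"op": "apply_moves", "data": {"jaw": 74, "targets": [{"delta_pos": [0, 0, 0], "angular": [0, 0, 0]}, {"delta_pos": [0, 0, 0], "angular": [0, 0, 0]}, {"delta_pos": [0, 0, 0], "angular": [0, 0, 0]}, {"delta_pos": [0, 0, 0], "angular": [0, 0, 0]}, {"delta_pos": [0, 0, 10], "angular": [0, 0, 0]}, {"delta_pos": [0, 0, 20], "angular": [0, 0, 0]}, {"delta_pos": [0, 0, 30], "angular": [0, 0, 0]}, {"delta_pos": [0, 0, 40], "angular": [0, 0, 0]}]}}

```text
time_s: 17.27
position: [0.5774, 0.1, 0.1083]
orientation: [0.731, 0.683, -0.002, -0.002]
wrist_force: [1.6, 0.3, -0.4]
gripper_width: 0.074
gripper_force: 0.0
```

Emit:
{"op": "apply_moves", "data": {"targets": [{"delta_pos": [0, -20, 35], "angular": [0, 0, 0]}, {"delta_pos": [0, -35, 15], "angular": [0, 0, 0]}, {"delta_pos": [0, -35, 0], "angular": [0, 0, 0]}, {"delta_pos": [0, 0, 0], "angular": [0, 0, 0]}, {"delta_pos": [0, 0, 0], "angular": [0, 0, 0]}, {"delta_pos": [0, 0, 0], "angular": [0, 0, 0]}]}}

```text
time_s: 17.77
position: [0.5792, 0.0105, 0.1592]
orientation: [0.731, 0.682, 0.0, -0.0]
wrist_force: [0.7, 0.4, -0.2]
gripper_width: 0.0741
gripper_force: 0.0
```

```bash
python3 - <<'E'
from h import *
s=state();print(s['position'])
w=snap('wrist','w12'); snap('side','s12'); snap('top','t12')
hsv=cv2.cvtColor(w,cv2.COLOR_RGB2HSV); g=cv2.cvtColor(w,cv2.COLOR_RGB2GRAY)
cs=cv2.HoughCircles(cv2.medianBlur(g,5),cv2.HOUGH_GRADIENT,1,40,param1=80,param2=18,minRadius=22,maxRadius=50)
for u,v,r in (cs[0][:4] if cs is not None else []):
    p=ray('wrist',u,v,.024,s);e=ray('wrist',u+r,v,.024,s);print(u,v,r,p.round(4),np.linalg.norm(e-p).round(4))
# vertical profile through lid: rim/fence edges along the column at x offset away from dish
for c in(190,195): 
    gr=np.abs(np.diff(g[:,c].astype(int))); print(c,[(i,int(gr[i]),ray('wrist',c,i,.018,s)[:2].round(4).tolist()) for i in np.where(gr>22)[0]][:25])
E
```

```text
[0.57917743 0.01051714 0.15921451]
244.5 72.5 37.1 [0.5798 0.0995 0.024 ] 0.0294
472.5 107.5 31.5 [0.7631 0.06   0.024 ] 0.0256
187.5 41.5 40.5 [0.5375 0.125  0.024 ] 0.0313
456.5 65.5 27.2 [0.7468 0.0933 0.024 ] 0.0214
190 [(np.int64(0), 111, [0.5419, 0.155]), (np.int64(3), 43, [0.5417, 0.1529]), (np.int64(4), 56, [0.5416, 0.1522]), (np.int64(6), 44, [0.5414, 0.1509]), (np.int64(7), 51, [0.5413, 0.1502]), (np.int64(127), 29, [0.5305, 0.0597]), (np.int64(128), 26, [0.5304, 0.0588]), (np.int64(129), 41, [0.5303, 0.058]), (np.int64(131), 24, [0.5301, 0.0563]), (np.int64(155), 55, [0.5276, 0.0359]), (np.int64(157), 88, [0.5274, 0.0342]), (np.int64(174), 27, [0.5256, 0.0191]), (np.int64(244), 30, [0.5176, -0.0477]), (np.int64(342), 26, [0.5045, -0.1569]), (np.int64(344), 33, [0.5042, -0.1594]), (np.int64(345), 53, [0.5041, -0.1606])]
195 [(np.int64(0), 113, [0.5457, 0.1547]), (np.int64(3), 47, [0.5455, 0.1526]), (np.int64(4), 55, [0.5454, 0.152]), (np.int64(6), 46, [0.5453, 0.1506]), (np.int64(7), 48, [0.5452, 0.1499]), (np.int64(127), 27, [0.5347, 0.0594]), (np.int64(129), 34, [0.5345, 0.0577]), (np.int64(131), 34, [0.5343, 0.0561]), (np.int64(155), 54, [0.532, 0.0356]), (np.int64(157), 87, [0.5318, 0.0339]), (np.int64(160), 24, [0.5315, 0.0313]), (np.int64(174), 26, [0.53, 0.0188]), (np.int64(244), 26, [0.5223, -0.048]), (np.int64(341), 48, [0.5098, -0.156]), (np.int64(342), 71, [0.5097, -0.1573])]
```

The dish shows as a clean 29 mm-radius circle at lid-floor height, 2 mm from the lid's centre. The lid's rims read as home against the fence, so I'm handing in.

```bash
python3 -c "
from plant import job
print(job.sign_off())"
```

```text
the job is handed in; nothing more can be done
None
```

I handed the job in at about 18 s of the 64 s allowed. The lid is turned rim up and home against the fence, with the petri dish flat inside it and let go; the sign-off gave no verdict, and I never moved the tape roll, beaker or amber rack.

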